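# Stand up the lamp shield, then switch on the bench lamp

### The job

The L-shaped metal shield is lying on its long leg in front of the bench lamp's window. Tip it up about its corner, keeping that corner edge down on the bench rather than picking the shield up, and let it down under control so that it stands by itself on its short leg, its tall leg square to the lamp's front and centred on the window so that it hides it. Only when it stands there released, flip the toggle switch on top of the lamp fully over to on; leave the bottle, beaker and tip box where they are.

Things in the scene. Friction and masses are not known exactly. Their poses are not given: they have to be found in the camera images.
- shield: L-shaped aluminium shield, 0.24 kg, 50 mm wide. Origin: middle of the outer corner edge. Own x along that edge; long leg 100 mm along -y, 12 mm thick (z 0 to 12); short leg 60 mm along +z, 12 mm thick (y -12 to 0). Starts lying on the long leg, z up, short leg standing at the end nearest the lamp. Wanted: -y up, z towards the lamp, short leg flat on the bench.
- lamp: White box fixed to the bench, 160 (own x) by 90 (own y) by 100 mm high; origin: centre of its underside, on the bench; z up. Its front is the -y face; a black window hood 44 mm wide stands out to y = -59 mm, 32 to 88 mm up. On top, black cheeks (x -35 to 35, top 112 mm up) flank the toggle at y = -22 to -10 and 10 to 22 mm.
- window (a point): Centre of the window, 34 mm wide and 45 mm high, in the lamp's front face 60 mm above the bench, at lamp own (0, -45, 60) mm.
- switch (a joint): Toggle on top of the lamp, hinged along its own y at own (0, 0, 106) mm. 0 rad: off, handle leaning 0.45 rad towards the lamp's -x. 0.9 rad: fully on, at its stop, leaning 0.45 rad towards +x. Stiff hinge, no spring: about 2 N at the tip moves it and it stays where it is left. Starts between 0 and 0.12 rad.
- switch_tip (a point): Centre of the handle's ball end (15 mm across), 50 mm from its hinge; the handle is a 12 mm bar with a 15 mm grip over its last 22 mm. When off, at lamp own (-22, 0, 151) mm.
- bottle: Closed bottle, 60 mm across, 140 mm high, to be left alone. Origin at the centre of its underside.
- beaker: Glass beaker, 66 mm across, 85 mm high, to be left alone. Origin at the centre of its underside.
- tip_box: Pipette tip box 120 by 80 mm, 63 mm high, to be left alone. Origin at the centre of its underside.
Things that resemble listed ones, but are neither listed nor needed, are in the scene too. What is shaped like the lamp but blue or yellow is not meant.

How it is judged (in metres and radians):
On the way, in this order (a step that is already met when the one before it is completed fails the run):
1. the shield stands released on its short leg, square in front of the window, the lamp still off (angle between shield's own y axis and vertical above 3.06 rad and angle between the z axis of shield and the y axis of lamp, either way round below 0.17 rad and x of shield in the frame of lamp between -0.013 and 0.013 m and y of shield in the frame of lamp between -0.22 and -0.06 m and contact force between the fingers and shield below 0.1 N and value of joint switch below 0.2 rad), for 0.2 s.
2. the toggle is fully over to on (value of joint switch above 0.8 rad), for 0.2 s.
At the end, for the whole second after the job is handed in: The shield stands at rest on the bench on its short leg (tall leg upright within 0.08 rad), its tall leg parallel to the lamp's front within 0.17 rad, its corner within 13 mm of the window's centre line and 15 to 175 mm in front of the lamp's front face; the toggle is at 0.8 rad or more (angle between shield's own y axis and vertical above 3.06 rad and angle between the z axis of shield and the y axis of lamp, either way round below 0.17 rad and x of shield in the frame of lamp between -0.013 and 0.013 m and y of shield in the frame of lamp between -0.22 and -0.06 m and height (world z) of shield below 0.005 m and linear speed of shield below 0.02 m/s and value of joint switch above 0.8 rad); the robot touches nothing.
It fails at once if the switch was turned on before the shield stood upright (value of joint switch above 0.45 rad and angle between shield's own y axis and vertical below 2.9 rad).
It fails at once if the shield was picked up: its corner edge left the bench by more than 20 mm (height (world z) of shield above 0.02 m).
It fails at once if the shield was slammed down or toppled, not let down under control (angular speed of shield above 4 rad/s).
It fails at once if the bottle, beaker or tip box was moved more than 20 mm (distance of any of bottle, beaker, tip_box from where it was at the start of the episode above 0.02 m).
It also fails if it takes over 54 s, if anything falls off the work surface, if the arm or the gripper's body presses on something with over 40 N, if the wrist force passes 120 N, or if a joint passes its speed limit or range.

### The arm

A 7-joint arm with a two-finger parallel gripper is mounted at the origin on the work surface. World frame = base frame: x ahead of the robot, y to its left, z up, the work surface at z = 0. Lengths are in mm, angles in rad, forces in N, time in s.
With the tool pointing down it reaches from about 425 to 875 mm from the base axis. Payload 8.4 kg.
Tool frame: the origin (TCP) lies on the centre line of the jaws, within the pads' length; the fingertips stand ctrl.finger_overhang ahead of it and the grasp point (between the pads) lies 11 mm behind it (ctrl.finger_overhang is the distance from the TCP to the fingertips, in mm); x points along the fingers, z is the direction in which the jaws open and shut, and the axes are right-handed (so a half turn about x gives the same grasp; the last joint's range is limited). The gripper opens to 87 mm and grips with 3 to 60 N. Pads are 19 mm wide; open, the fingers measure 117 mm over their backs; the gripper's body (75 mm by 190 mm) begins 51 mm behind the grasp point.
Start: joints at [1.158, 0.333, 0.04, 1.465, -0.013, 1.343, -0.059], TCP at [200.616, -618.237, 230.546] pointing down, gripper open.
Joint ranges: [-2.58, 2.58], [-0.38, 2.09], [-1.3, 1.39], [0.25, 2.4], [-1.5, 4.64], [0.08, 2.09], [-2.65, 2.65]. Speed limits (rad/s): [2.22, 2.22, 2.79, 2.79, 3.14, 3.14, 3.14].

### API

Orientations are given as a rotation vector (axis times angle).
In Python, from cell import ctrl gives the robot as it stands.
- The arm moves only by the tool apply_moves, never from a script. Its arguments are lists of equal length, an entry for each row: "angular": the turn, a rotation vector about the world's x, y, z in degrees, a list of three; "travel": the shift along the world's x, y, z in cm, a list of three; "grip": the closure in counts, from 0 (fully open) to 255 (shut). A call has 1 to 12 rows; each row is the pose to reach, as a shift and turn from the pose measured when the call began; what a row does not reach only later rows make up. A row lasts 1/12 s, in which the tool goes at most 41.7 mm and 7.16 degrees, less where a joint would pass 70% of its speed; a pose out of reach is approached as far as the arm can. A call with a gripper value outside its range is refused whole. The fingers move at their own pace and stop on an object; "grip_force" is the grip in N (left out, the last holds). Time passes only in rows, so rows that repeat a pose let the fingers close. It gives the time, the measured TCP pose, the force and the opening at its end, in the units of the state.
- ctrl.sense(): the state, without advancing time (a new reading comes with each control period).
- ctrl.snapshot(name): name is "scene" or "side" or "wrist"; returns the picture (384x512x3 uint8, red, green, blue); there is no depth.
- ctrl.get_calibration(name): a dict with "fx", "fy", "cx", "cy" (pixels), "k1" (the pictures are not rectified: a ray, as slopes to the right and down, at radius r is drawn at 1 + k1 r^2 times it, then the intrinsics apply), "position" and "orientation" of the camera in the world. Camera axes: x right, y up, looking along -z (the intrinsics and any distortion apply to the point x, -y, -z); pixel columns grow to the right and rows downward; lengths in mm; the calibration is good to about 2 mm. A picture is of the moment at which its call begins: read the wrist's pose just before it. get_calibration takes no time and is no camera call; for the wrist camera it gives the pose at the moment of the call.
- ctrl.finish_job(): hands the job in, once; it reports no verdict.
Trained networks look in the newest picture that a camera, given by its name, has taken for a name from the list of things; names that differ only in an ending like _2 or _b are one class to them, and where a whole thing is asked for, a point or a joint stands for the part that bears it (a point fixed in the world has none). Each returns a list of dicts, best first, with "conf" (0 to 1); they miss things now and then, are a little off and sometimes report something else, mostly with a low value. They report only what shows in the picture. A call takes as long as a camera call. They do not tell look-alikes from the thing itself.
- ctrl.trace(camera, label): "pixels" (384x512 bool, what is visible of it) and "centre" ([column, row] in pixels, amid what is visible of it).
The state is a dict: "t": time; "joints": joint angles; "joint_vel": joint speeds; "joint_torque": joint torques, N m; "ee_pos": TCP position; "tool_rot": TCP orientation; "ft_force": force on the tool from outside, world axes, zero at the start; "ft_torque": the same for the moment, N m; "gripper_width": finger opening in mm.
Only numpy, scipy, OpenCV 4.12 (cv2) and the standard library are available. Lean on these libraries where they do the work, as an engineer would, in place of code of your own. Each camera call takes 0.05 s, during which the arm holds its last target. There are 200 camera calls.

## Working session

There is one attempt and no reset: what is moved stays moved. The work goes in short steps, Python scripts to look and compute and a tool call to move; the robot and the scene stay as the last step left them, time stands still between calls to the robot, and variables do not carry over. Pictures are saved under pics/ and viewed, about 8 in all and at most 12, crops included, and the job is handed in when it is done.

Besides the shell and the picture viewer there is one more tool, called after "Emit:" as name(argument=value, ...) on one line, values as JSON. apply_moves: Moves the arm, as the interface text tells. Its arguments: {"type":"object","properties":{"angular":{"type":"array","items":{"type":"array","items":{"type":"number"}}},"travel":{"type":"array","items":{"type":"array","items":{"type":"number"}}},"grip":{"type":"array","items":{"type":"number"}},"grip_force":{"type":"number"}},"required":["angular","travel","grip"]}

```bash
mkdir -p pics; ls
python3 - <<'E'
from cell import ctrl
import cv2,numpy as np
s=ctrl.sense();print(s, ctrl.finger_overhang)
a=[]
for n in("scene","side"):
    im=ctrl.snapshot(n);cv2.imwrite(f"pics/{n}0.png",im[:,:,::-1]);np.save(f"pics/{n}0.npy",im)
    print(n,ctrl.get_calibration(n))
    for l in("shield","lamp","window","switch","switch_tip","bottle","beaker","tip_box"):
        for d in ctrl.trace(n,l)[:4]:
            print(l,round(d["conf"],2),np.round(d["centre"]),d["pixels"].sum())
E
```

```text
pics
{'t': 0.0, 'joints': array([ 1.15781532,  0.33389592,  0.03985364,  1.46626181, -0.01333744,
        1.34329482, -0.05850301]), 'joint_vel': array([ 9.37118343e-04,  7.91769771e-04, -6.84977302e-05,  1.35764365e-03,
        2.78963876e-03, -1.04910359e-03, -3.75678055e-04]), 'joint_torque': array([-9.78064854e-04, -6.56371737e+01,  1.33474924e+00, -4.03790581e+01,
       -5.98324486e-02,  4.50601825e-02,  1.97091817e-04]), 'ee_pos': array([ 200.45211878, -617.8462549 ,  229.67331949]), 'tool_rot': array([ 0.97586781,  1.34287995, -0.97453736]), 'ft_force': array([-0.16680362,  0.09555502, -0.83605991]), 'ft_torque': array([ 0.02171362,  0.04659272, -0.00582871]), 'gripper_width': 86.88463342904488} 8.0
scene {'fx': 444.0526563201459, 'fy': 444.0526563201459, 'cx': 255.9173286183166, 'cy': 194.12451164932955, 'k1': -0.13073788097899167, 'position': array([1298.89332108, -737.82009862, 1124.17662193]), 'orientation': array([0.75950169, 0.31607489, 0.69865263])}
shield 0.88 [267. 214.] 462
lamp 0.9 [297. 169.] 1610
lamp 0.84 [307. 216.] 1974
lamp 0.65 [360. 160.] 1525
lamp 0.58 [23
[... 350 characters left out ...]
] 1129
side {'fx': 348.45521266492057, 'fy': 348.45521266492057, 'cx': 261.19448958236967, 'cy': 190.77276459752844, 'k1': 0.02527281993997665, 'position': array([ 522.45372701, -846.50197948,  863.03438462]), 'orientation': array([ 0.87879456, -0.02456978, -0.03802602])}
shield 0.59 [263. 216.] 453
lamp 0.96 [306. 194.] 1672
lamp 0.91 [205. 194.] 1633
lamp 0.83 [287. 146.] 1082
lamp 0.75 [253. 174.] 1359
window 0.97 [285. 140.] 1037
window 0.92 [301. 192.] 1638
window 0.82 [252. 173.] 1407
switch 0.51 [250. 151.] 45
switch_tip 0.49 [200. 179.] 42
switch_tip 0.41 [252. 152.] 10
switch_tip 0.36 [302. 172.] 6
bottle 0.59 [301. 161.] 363
beaker 0.55 [306. 292.] 773
tip_box 0.56 [213. 300.] 1737
```

Run:
```python
import cv2
a=cv2.imread("pics/scene0.png")[120:320,130:400];b=cv2.imread("pics/side0.png")[110:330,150:400]
cv2.imwrite("pics/s1.png",cv2.resize(a,(0,0),fx=2.9,fy=2.9,interpolation=cv2.INTER_CUBIC))
cv2.imwrite("pics/s2.png",cv2.resize(b,(0,0),fx=2.7,fy=2.7,interpolation=cv2.INTER_CUBIC))
```

```text
(no output)
```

View pics/s1.png

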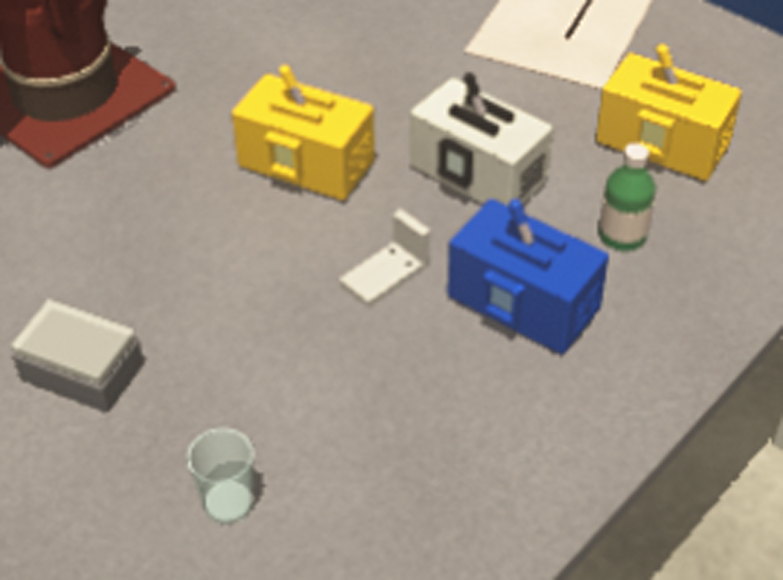

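View pics/s2.png

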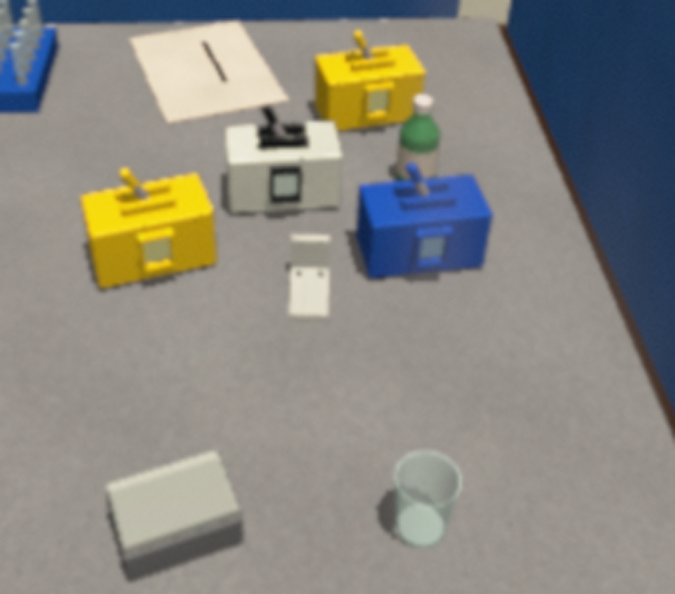

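The white lamp, at scene (295,168) and side (253,174), is the one meant; it is the only white box, and the blue one and two yellow ones are decoys. The shield, at scene (267,214) and side (263,216), lies in front of its hood. The beaker and tip box are nearer the side camera, and the bottle is to the right behind the blue box. Next I fit poses from the silhouettes.

```bash
cat > h.py <<'E'
import numpy as np,cv2
from scipy.spatial.transform import Rotation as R
from scipy.optimize import minimize
from cell import ctrl
def proj(c,P):
    p=R.from_rotvec(c["orientation"]).inv().apply(np.atleast_2d(P)-c["position"])
    u=p[:,0]/-p[:,2];v=-p[:,1]/-p[:,2];f=1+c["k1"]*(u*u+v*v)
    return np.c_[c["fx"]*u*f+c["cx"],c["fy"]*v*f+c["cy"]]
def ray(c,px):
    d=(np.array(px)-[c["cx"],c["cy"]])/[c["fx"],c["fy"]];q=d.copy()
    for _ in range(20): q=d/(1+c["k1"]*(q@q))
    return R.from_rotvec(c["orientation"]).apply([q[0],-q[1],-1])
def atz(c,px,z):
    r=ray(c,px);return c["position"]+r*(z-c["position"][2])/r[2]
def box(a,b): return np.array([[x,y,z] for x in(a[0],b[0]) for y in(a[1],b[1]) for z in(a[2],b[2])],float)
LAMP=[box((-80,-45,0),(80,45,100)),box((-22,-59,32),(22,-45,88)),box((-35,-22,100),(35,-10,112)),box((-35,10,100),(35,22,112))]
SH=[box((-25,-100,0),(25,0,12)),box((-25,-12,0),(25,0,60))]
def sil(c,parts,x,y,yaw,S=4,shape=(384,512)):
    m=np.zeros((shape[0]*S,shape[1]*S),np.uint8)
    for b in parts:
        p=proj(c,R.from_euler("z",yaw).apply(b)+[x,y,0])
        cv2.fillConvexPoly(m,cv2.convexHull(np.round((p+.5)*S).astype(np.int32)),255)
    return cv2.resize(m,(shape[1],shape[0]),interpolation=cv2.INTER_AREA)/255.
def fit(obs,parts,x0):
    def cost(q): return sum(np.abs(sil(c,parts,q[0],q[1],q[2]/100)-m).sum() for c,m in obs)
    best=None
    for d in((0),(8),(-8)):
        r=minimize(cost,[x0[0],x0[1],x0[2]*100+d],method="Nelder-Mead",options=dict(initial_simplex=[[x0[0]+a,x0[1]+b,x0[2]*100+d+e] for a,b,e in((-10,-8,-6),(12,-6,2),(-3,12,4),(4,3,-10))],xatol=.05,fatol=.2,maxiter=400))
        if best is None or r.fun<best.fun: best=r
    return best.x*[1,1,.01],best.fun
E
cat > m.py <<'E'
from h import *
C={n:ctrl.get_calibration(n) for n in("scene","side")}
print("lamp0",atz(C["scene"],(295,168),60),atz(C["side"],(253,174),60))
print("sh0",atz(C["scene"],(267,214),12),atz(C["side"],(263,216),12))
M={}
for n,lc,sc in(("scene",(295,168),(267,214)),("side",(253,174),(263,216))):
    ctrl.snapshot(n)
    for l,cc in(("lamp",lc),("shield",sc)):
        t=[d for d in ctrl.trace(n,l) if np.hypot(*(np.array(d["centre"])-cc))<9]
        if t: M[n,l]=t[0]["pixels"].astype(float)
for l,parts,z,cc in(("lamp",LAMP,60,(253,174)),("shield",SH,12,(263,216))):
    x0=atz(C["side"],cc,z)
    if l=="shield": x0[1]+=40
    for ns in(("scene",),("side",),("scene","side")):
        o=[(C[n],M[n,l]) for n in ns if (n,l) in M]
        if o: print(l,ns,fit(o,parts,(x0[0],x0[1],0)),[m.sum() for _,m in o])
for l,n,px,z in(("bottle","scene",(346,194),70),("bottle","side",(301,161),70),("beaker","scene",(205,282),42),("beaker","side",(306,292),42),("tip","scene",(156,241),31),("tip","side",(213,300),31),("blue","scene",(307,216),50),("blue","side",(306,194),50),("yel","scene",(235,166),50),("yel","side",(205,194),50)):
    print(l,n,np.round(atz(C[n],px,z)))
E
python3 m.py
```

```text
lamp0 [546.36545267 258.39732844  60.        ] [542.23260021 223.83332194  60.        ]
sh0 [594.54286004  49.83212753  12.        ] [572.36228579  40.4941499   12.        ]
lamp ('scene',) (array([ 5.43151019e+02,  2.59460828e+02, -3.49435001e-02]), np.float64(169.0941176470588)) [np.float64(1551.0)]
lamp ('side',) (array([5.48637533e+02, 2.62931416e+02, 4.26736850e-02]), np.float64(123.34509803921569)) [np.float64(1356.0)]
lamp ('scene', 'side') (array([5.47067550e+02, 2.59893152e+02, 6.55406404e-02]), np.float64(317.5921568627451)) [np.float64(1551.0), np.float64(1356.0)]
shield ('scene',) (array([ 5.79506330e+02,  9.27985164e+01, -5.18422813e-02]), np.float64(47.27058823529411)) [np.float64(464.0)]
shield ('side',) (array([ 5.83354114e+02,  9.07670583e+01, -6.92551972e-02]), np.float64(43.917647058823526)) [np.float64(429.0)]
shield ('scene', 'side') (array([ 5.80403214e+02,  9.16042239e+01, -3.77858970e-02]), np.float64(100.29411764705881)) [np.float64(464.0), np.float64(429.0)]
bottle scene [770. 260.  70.]
bottle side [735. 290.  70.]
beaker scene [ 662. -299.   42.]
beaker side [ 674. -294.   42.]
tip scene [ 420. -294.   31.]
tip side [ 420. -301.   31.]
blue scene [724. 105.  50.]
blue side [731. 110.  50.]
yel scene [364. 128.  50.]
yel side [366. 123.  50.]
```

Run:
```python
from h import *
print([a for a in dir(ctrl) if a[0]!="_"])
s=ctrl.sense();Q=R.from_rotvec(s["tool_rot"]);print(Q.as_matrix().round(3))
c=ctrl.get_calibration("wrist");print(c);print(R.from_rotvec(c["orientation"]).as_matrix().round(3))
# camera offset in tool frame
print(Q.inv().apply(c["position"]-s["ee_pos"]),(Q.inv()*R.from_rotvec(c["orientation"])).as_matrix().round(3))
```

```text
['MotionError', 'finger_overhang', 'finish_job', 'get_calibration', 'sense', 'snapshot', 'trace']
[[-0.     0.951  0.309]
 [-0.     0.309 -0.951]
 [-1.    -0.    -0.   ]]
{'fx': 313.08553458789146, 'fy': 313.08553458789146, 'cx': 251.15700841250987, 'cy': 194.94530874824483, 'k1': -0.0046751025676417405, 'position': array([ 279.59193787, -591.84547414,  384.06644327]), 'orientation': array([-0.26486743,  0.19328685, -1.24747171])}
[[ 0.308  0.907  0.288]
 [-0.951  0.293  0.093]
 [-0.    -0.302  0.953]]
[-153.51136727   83.26815607   -0.73769991] [[ 0.     0.302 -0.953]
 [-0.001  0.953  0.302]
 [ 1.     0.001  0.001]]
```

Emit:
apply_moves(angular=[[0,0,7],[0,0,14],[0,0,20],[0,0,24],[0,0,28],[0,0,32],[0,0,36],[0,0,40],[0,0,44],[0,0,48],[0,0,50],[0,0,50]], travel=[[2,3,1],[4,7,3],[6,11,5],[8,14.5,7],[9.5,18,9],[11.5,22,11],[13,25.5,12],[15,29,13],[16.5,33,13],[18.5,36.5,13],[20,39,13],[20,39,13]], grip=[0,0,0,0,0,0,0,0,0,0,0,0])

```text
t: 2.2
ee_pos: [403.7, -221.7, 361.5]
tool_rot: [0.294, 1.549, -0.293]
ft_force: [-0.1, -0.3, -0.2]
gripper_width: 87.0
```

Emit:
apply_moves(angular=[[0,0,4],[0,0,8],[0,0,12],[0,0,16],[0,0,19],[0,0,22],[0,0,22],[0,0,22],[0,0,22],[0,0,22],[0,0,22]], travel=[[1.8,3.6,0],[3.6,7.2,0],[5.4,10.8,0],[7.2,14.4,0],[9,18,0],[10.8,21.6,0],[12.6,25.2,0],[14.4,28.8,0],[16.1,32.2,0],[16.1,32.2,0],[16.1,32.2,0]], grip=[0,0,0,0,0,0,0,0,0,0,0])

```text
t: 3.12
ee_pos: [564.8, 102.8, 360.8]
tool_rot: [-0.009, 1.57, 0.013]
ft_force: [-0.5, -1.2, 0.2]
gripper_width: 86.7
```

```bash
cat > w.py <<'E'
from h import *
import sys
def look(name):
    s=ctrl.sense();c=ctrl.get_calibration("wrist");im=ctrl.snapshot("wrist")
    cv2.imwrite(f"pics/{name}.png",im[:,:,::-1]);return s,c,im
if __name__=="__main__":
    s,c,im=look("w1");print(s["joints"].round(2),s["ee_pos"].round(1),R.from_rotvec(s["tool_rot"]).as_matrix().round(2).tolist(),c["position"])
    for l,parts,x0 in(("lamp",LAMP,(547,260,.03)),("shield",SH,(581,91,-.05))):
        for d in ctrl.trace("wrist",l)[:4]:
            cc=np.round(d["centre"]);print(l,d["conf"],cc,d["pixels"].sum(),np.round(atz(c,cc,50 if l=="lamp" else 12)))
            p=d["pixels"].astype(float)
            q,f=fit([(c,p)],parts,x0);print("   fit",q,f)
E
python3 w.py
```

```text
[ 0.36  0.21 -0.73  1.41  0.14  1.58 -0.35] [564.8 102.8 360.8] [[0.0, -0.01, 1.0], [0.0, 1.0, 0.01], [-1.0, 0.0, 0.0]] [563.13115578 186.43433644 514.55611005]
lamp 0.94 [111. 146.] 9269 [356. 114.  50.]
   fit [6.28e+02 3.96e+02 3.10e-01] 9269.0
lamp 0.78 [367. 152.] 9247 [737. 110.  50.]
   fit [6.28e+02 3.96e+02 3.10e-01] 9247.0
lamp 0.77 [238.  41.] 11068 [545. 258.  50.]
   fit [5.47573528e+02 2.53759340e+02 4.99531603e-02] 205.38039215686274
shield 0.58 [259. 184.] 1794 [578.  48.  12.]
   fit [ 5.78483878e+02  9.38819558e+01 -5.64233041e-02] 79.12941176470588
```

View pics/w1.png

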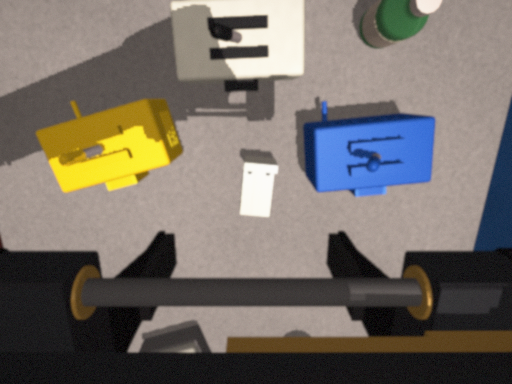

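The wrist view shows the white lamp at (238,41) and the shield at (259,184), standing clear of the yellow box (right edge at column 178) and the blue box (left edge at column 305).

Run:
```python
from w import *
obs={"lamp":[], "shield":[]}
s,c,im=look("w1b")
for n,pk in(("wrist",((238,41),(259,184))),("scene",((295,168),(267,214))),("side",((253,174),(263,216)))):
    if n!="wrist": ctrl.snapshot(n)
    cal=c if n=="wrist" else ctrl.get_calibration(n)
    for l,cc in zip(("lamp","shield"),pk):
        t=[d for d in ctrl.trace(n,l) if np.hypot(*(np.array(d["centre"])-cc))<10]
        if t: obs[l].append((cal,t[0]["pixels"].astype(float)))
        else: print("miss",n,l)
for l,P,x0 in(("lamp",LAMP,(547,256,.05)),("shield",SH,(580,92,-.05))):
    print(l,fit(obs[l],P,x0))
    print(l,"wrist",fit(obs[l][:1],P,x0))
for t,px,z in(("front top L",(177,80),100),("front top R",(303,75),100),("cheek near L",(210,53),112),("cheek near R",(268,50),112),("tip",(216,29),151),("yelR",(168,100),100),("yelR2",(183,150),100),("blueL",(305,123),100),("blueL2",(315,190),100),("bluehandle",(324,103),150),("shield end L",(241,213),12),("shield end R",(270,216),12),("short top L",(243,163),60),("short top R",(277,166),60)):
    print(t,np.round(atz(c,px,z),1))
```

```text
lamp (array([5.47472239e+02, 2.53570580e+02, 5.75089077e-02]), np.float64(644.7607843137255))
lamp wrist (array([5.47464794e+02, 2.53720704e+02, 5.39373424e-02]), np.float64(229.96470588235297))
shield (array([ 5.79579328e+02,  9.37125874e+01, -8.76724947e-02]), np.float64(193.58039215686276))
shield wrist (array([ 5.79581098e+02,  9.37168244e+01, -8.68713549e-02]), np.float64(112.81960784313725))
front top L [471.5 201.3 100. ]
front top R [628.2 208.3 100. ]
cheek near L [515.  231.1 112. ]
cheek near R [583.5 234.8 112. ]
tip [526.7 249.5 151. ]
yelR [458.6 177.4 100. ]
yelR2 [473.9 113.8 100. ]
blueL [634.1 150.  100. ]
blueL2 [653.3  59.5 100. ]
bluehandle [645.6 176.1 150. ]
shield end L [548.1  -8.7  12. ]
shield end R [598.1 -13.9  12. ]
short top L [552.8  88.5  60. ]
short top R [603.1  84.3  60. ]
```

```bash
cat > t.py <<'E'
from h import *
N=R.from_matrix(np.array([[0,0,1],[0,1,0],[-1,0,0]]))
def to(P,th,yaw):
    "needed turn (deg) and travel (cm) from now; th tilt about own x, yaw in deg"
    s=ctrl.sense();G=R.from_euler("z",yaw,degrees=True)*R.from_euler("x",th,degrees=True)*N
    r=(G*R.from_rotvec(s["tool_rot"]).inv()).as_rotvec(degrees=True)
    return r.round(1).tolist(),((np.array(P)-s["ee_pos"])/10).round(2).tolist()
def tilt():
    s=ctrl.sense();q=R.from_rotvec(s["tool_rot"])*N.inv()
    return q.as_euler("ZXY",degrees=True).round(1),s["ee_pos"].round(1),s["joints"].round(2),s["ft_force"].round(1),round(s["t"],2),round(s["gripper_width"],1)
E
python3 -c "
from t import *
print(to((572,11,120),55,-4.9))"
```

```text
([54.9, -2.0, -5.0], [0.73, -8.91, -24.16])
```

Emit:
apply_moves(angular=[[5,0,-0.5],[10,-0.3,-1],[15,-0.5,-1.5],[20,-0.7,-2],[26,-0.9,-2.4],[32,-1.1,-2.9],[38,-1.3,-3.4],[44,-1.5,-4],[50,-1.8,-4.5],[55,-2,-5],[55,-2,-5],[55,-2,-5]], travel=[[0.1,-1,-1],[0.2,-2,-3],[0.3,-3,-5],[0.4,-4,-7],[0.5,-5,-10],[0.6,-6,-13],[0.7,-7,-16],[0.7,-8,-19],[0.7,-8.5,-22],[0.7,-8.9,-24.2],[0.7,-8.9,-24.2],[0.7,-8.9,-24.2]], grip=[0,0,0,0,0,0,0,0,0,0,0,0])

```text
t: 4.72
ee_pos: [570.9, 10.5, 118.1]
tool_rot: [0.811, 1.399, 0.682]
ft_force: [1.2, 0.9, 1.2]
gripper_width: 86.9
```

```bash
python3 -c "
from t import *
print(tilt());print(to((552,45,160),-35,3))"
```

```text
(array([-5.4, 55.2,  0.5]), array([570.9,  10.5, 118.1]), array([ 0.92,  0.63, -0.65,  1.76, -0.6 ,  1.2 ,  0.55]), array([1.2, 0.9, 1.2]), 4.72, 86.9)
([-90.2, 1.4, 6.5], [-1.89, 3.45, 4.19])
```

Emit:
apply_moves(angular=[[-7,0,0.5],[-14,0.2,1],[-21,0.3,1.5],[-28,0.4,2],[-35,0.5,2.5],[-42,0.6,3],[-49,0.8,3.5],[-56,0.9,4],[-63,1,4.5],[-70,1.1,5],[-77,1.2,5.5],[-84,1.3,6]], travel=[[-0.2,0.3,2],[-0.3,0.6,4],[-0.5,0.9,6],[-0.7,1.2,7],[-0.8,1.5,8],[-1,1.8,8],[-1.2,2.1,8],[-1.3,2.4,8],[-1.5,2.7,8],[-1.7,3,8],[-1.8,3.2,8],[-1.9,3.5,8]], grip=[0,0,0,0,0,0,0,0,0,0,0,0])

```text
t: 5.72
ee_pos: [553.7, 49.8, 206.0]
tool_rot: [-0.427, 1.498, -0.364]
ft_force: [0.3, -1.1, -1.6]
gripper_width: 87.2
```

```bash
python3 -c "
from t import *
print(tilt());print(to((572,11,60),55,-4.9))"
```

```text
(array([  1.9, -29.1,  -1.6]), array([553.7,  49.8, 206. ]), array([ 0.07,  0.31, -0.65,  1.7 ,  0.63,  1.49, -0.69]), array([ 0.3, -1.1, -1.6]), 5.72, 87.2)
([84.1, -0.4, -5.2], [1.83, -3.88, -14.6])
```

Emit:
apply_moves(angular=[[7,0,-0.5],[14,0,-1],[21,0,-1.4],[28,-0.1,-1.8],[35,-0.1,-2.2],[42,-0.1,-2.6],[49,-0.2,-3],[56,-0.2,-3.4],[63,-0.3,-3.8],[70,-0.3,-4.3],[77,-0.4,-4.8],[84,-0.4,-5.2]], travel=[[0.2,-0.5,0],[0.4,-1,0],[0.6,-1.5,-1],[0.8,-2,-2],[1,-2.5,-3.5],[1.2,-3,-5],[1.4,-3.3,-6.5],[1.6,-3.5,-8],[1.7,-3.7,-10],[1.8,-3.8,-12],[1.8,-3.9,-14],[1.8,-3.9,-14.6]], grip=[0,0,0,0,0,0,0,0,0,0,0,0])

```text
t: 6.72
ee_pos: [573.5, 10.6, 62.8]
tool_rot: [0.799, 1.394, 0.682]
ft_force: [-1.0, 0.0, -1.4]
gripper_width: 86.9
```

```bash
python3 -c "
from t import *
print(tilt());print(to((572,11,14.5),55,-4.9))
cv2.imwrite('pics/sd2.png',cv2.resize(ctrl.snapshot('side')[110:290,180:380,::-1],(0,0),fx=3,fy=3,interpolation=2))"
```

```text
(array([-4.4, 54.8, -0.5]), array([573.5,  10.6,  62.8]), array([ 0.94,  0.74, -0.69,  1.76, -0.54,  1.11,  0.57]), array([-1. ,  0. , -1.4]), 6.72, 86.9)
([0.2, 0.3, -0.0], [-0.15, 0.04, -4.83])
```

View pics/sd2.png

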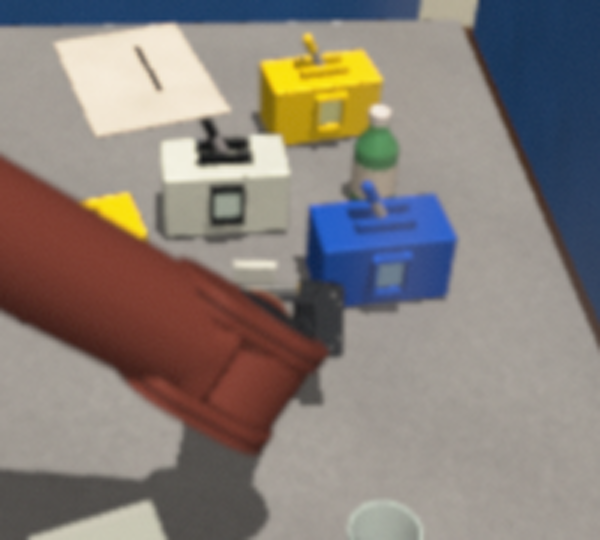

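The arm hangs low at the left but clears the tip box and beaker, and the shield's short leg shows between the fingers at about (255,265). Next I descend.

Emit:
apply_moves(angular=[[0,0,0],[0,0,0],[0,0,0],[0,0,0],[0,0,0],[0,0,0]], travel=[[-0.1,0,-1.2],[-0.1,0,-2.4],[-0.1,0,-3.5],[-0.1,0,-4.3],[-0.1,0,-4.7],[-0.1,0,-4.7]], grip=[0,0,0,0,0,0])

```text
t: 7.27
ee_pos: [571.2, 9.3, 12.6]
tool_rot: [0.816, 1.396, 0.687]
ft_force: [-3.5, -3.0, 13.4]
gripper_width: 87.6
```

```bash
python3 -c "
from t import *
print(tilt());print(tilt());print(to((572,11,14.5),55,-4.9))"
```

```text
(array([-5.4, 55.6,  0.4]), array([571.2,   9.3,  12.6]), array([ 0.93,  0.82, -0.66,  1.76, -0.52,  1.06,  0.62]), array([-3.5, -3. , 13.4]), 7.27, 87.6)
(array([-5.4, 55.6,  0.4]), array([571.2,   9.3,  12.6]), array([ 0.93,  0.82, -0.66,  1.76, -0.52,  1.06,  0.62]), array([-3.5, -3. , 13.4]), 7.27, 87.6)
([-0.6, -0.1, 0.2], [0.08, 0.17, 0.19])
```

Emit:
apply_moves(angular=[[0,0,0],[0,0,0],[0,0,0],[0,0,0],[0,0,0],[0,0,0],[0,0,0],[0,0,0],[0,0,0],[0,0,0]], travel=[[0,0.1,0.2],[0,0.1,0.2],[0,0.1,0.2],[0,0.1,0.2],[0,0.1,0.2],[0,0.1,0.2],[0,0.1,0.2],[0,0.1,0.2],[0,0.1,0.2],[0,0.1,0.2]], grip=[0,40,80,120,160,200,200,200,200,200], grip_force=25)

```text
t: 8.1
ee_pos: [571.3, 10.1, 14.4]
tool_rot: [0.816, 1.396, 0.687]
ft_force: [0.6, 0.0, -1.0]
gripper_width: 49.7
```

```bash
python3 -c "
from t import *
print(tilt());print(to((552.5,-28,17),55,3))"
```

```text
(array([-5.4, 55.6,  0.4]), array([571.3,  10.1,  14.4]), array([ 0.93,  0.82, -0.67,  1.76, -0.52,  1.06,  0.62]), array([ 0.6,  0. , -1. ]), 8.1, 49.7)
([-0.6, -0.2, 8.1], [-1.88, -3.81, 0.26])
```

Emit:
apply_moves(angular=[[0,0,1],[0,0,2],[0,0,3],[0,0,4],[0,0,5],[0,0,6],[0,0,7],[0,0,8.2],[0,0,8.2],[0,0,8.2]], travel=[[-0.1,-0.4,0.1],[-0.2,-0.9,0.1],[-0.3,-1.4,0.1],[-0.4,-1.9,0.1],[-0.5,-2.4,0.1],[-0.6,-2.9,0.1],[-0.7,-3.4,0.1],[-0.9,-3.8,0.1],[-0.9,-3.8,0.1],[-0.9,-3.8,0.1]], grip=[200,200,200,200,200,200,200,200,200,200])

```text
t: 8.93
ee_pos: [562.4, -28.0, 15.3]
tool_rot: [0.721, 1.464, 0.797]
ft_force: [0.1, -0.4, -2.1]
gripper_width: 49.5
```

```bash
cat > chk.py <<'E'
from w import *
from t import *
import sys
print(tilt())
s,c,im=look(sys.argv[1])
n=0
for l,z in (("shield",60),("lamp",100)):
    for d in ctrl.trace("wrist",l)[:3]: print(l,d["conf"],np.round(d["centre"]),d["pixels"].sum(),atz(c,d["centre"],z).round())
o=cv2.resize(im[:,:,::-1],(0,0),fx=1.5,fy=1.5)
cv2.imwrite(f"pics/{sys.argv[1]}.png",o)
E
python3 chk.py w3
```

```text
(array([ 2.8, 55.6,  0.4]), array([562.4, -28. ,  15.3]), array([ 0.91,  0.87, -0.63,  1.64, -0.42,  1.24,  0.65]), array([ 0.1, -0.4, -2.1]), 8.93, 49.5)
shield 0.55 [253. 192.] 15024 [563. -19.  60.]
lamp 0.93 [440.  78.] 22126 [637.  12. 100.]
lamp 0.68 [251.  25.] 8466 [558.  55. 100.]
lamp 0.59 [59. 65.] 15983 [478.  14. 100.]
```

View pics/w3.png

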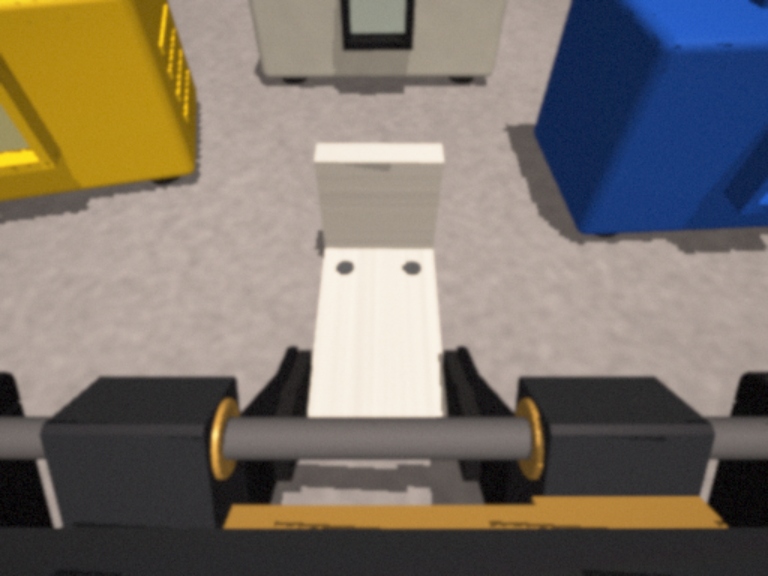

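The wrist view shows the shield gripped and lined up with the window, both centred near column 378 of the enlarged picture. I check the numbers.

Run:
```python
from w import *
c=ctrl.get_calibration("wrist")
for t,px,z in(("base L",(265,78),0),("base R",(490,76),0),("outer L",(316,144),60),("outer R",(443,144),60),("fold L",(322,248),12),("fold R",(437,248),12),("hoodL",(344,46),32),("hoodR",(411,46),32)):
    print(t,atz(c,np.array(px)/1.5-.17,z).round(1))
```

```text
base L [467.8 218.6   0. ]
base R [629.8 228.9   0. ]
outer L [533.4  53.5  60. ]
outer R [583.9  56.   60. ]
fold L [532.6  42.1  12. ]
fold R [585.8  44.8  12. ]
hoodL [528.7 200.   32. ]
hoodR [571.4 201.9  32. ]
```

Run:
```python
import numpy as np
y,z=-83.1,15.3
for f in range(0,96,5):
    a=np.radians(f);yy=y*np.cos(a)+z*np.sin(a);zz=-y*np.sin(a)+z*np.cos(a)
    d=yy-y;print(f,"turn",round(-f*.9988,1),round(-f*.05,1),"travel",round(-d*.05/10,2),round(d/10,2),round((zz-z)/10,2))
```

```text
0 turn 0.0 0.0 travel -0.0 0.0 0.0
5 turn -5.0 -0.2 travel -0.01 0.16 0.72
10 turn -10.0 -0.5 travel -0.02 0.39 1.42
15 turn -15.0 -0.8 travel -0.03 0.68 2.1
20 turn -20.0 -1.0 travel -0.05 1.02 2.75
25 turn -25.0 -1.2 travel -0.07 1.43 3.37
30 turn -30.0 -1.5 travel -0.09 1.88 3.95
35 turn -35.0 -1.8 travel -0.12 2.38 4.49
40 turn -40.0 -2.0 travel -0.15 2.93 4.98
45 turn -44.9 -2.2 travel -0.18 3.52 5.43
50 turn -49.9 -2.5 travel -0.21 4.14 5.82
55 turn -54.9 -2.8 travel -0.24 4.8 6.15
60 turn -59.9 -3.0 travel -0.27 5.48 6.43
65 turn -64.9 -3.2 travel -0.31 6.18 6.65
70 turn -69.9 -3.5 travel -0.35 6.91 6.8
75 turn -74.9 -3.8 travel -0.38 7.64 6.89
80 turn -79.9 -4.0 travel -0.42 8.37 6.92
85 turn -84.9 -4.2 travel -0.46 9.11 6.88
90 turn -89.9 -4.5 travel -0.49 9.84 6.78
95 turn -94.9 -4.8 travel -0.53 10.56 6.62
```

Tipping, first part, to 45°.

Emit:
apply_moves(angular=[[-5,-0.2,0],[-10,-0.5,0],[-15,-0.8,0],[-20,-1,0],[-25,-1.2,0],[-30,-1.5,0],[-35,-1.8,0],[-40,-2,0],[-45,-2.2,0],[-45,-2.2,0]], travel=[[0,0.15,0.75],[0,0.4,1.5],[0,0.7,2.2],[0,1,2.85],[-0.1,1.4,3.45],[-0.1,1.9,4.05],[-0.1,2.4,4.6],[-0.15,2.9,5.1],[-0.2,3.5,5.5],[-0.2,3.5,5.5]], grip=[200,200,200,200,200,200,200,200,200,200])

```text
t: 9.92
ee_pos: [560.2, 14.3, 73.0]
tool_rot: [0.095, 1.574, 0.188]
ft_force: [0.9, 1.7, -1.3]
gripper_width: 49.1
```

```bash
python3 chk.py w4; python3 -c "
from t import *
import cv2
cv2.imwrite('pics/sc4.png',cv2.resize(ctrl.snapshot('scene')[130:260,200:350,::-1],(0,0),fx=4,fy=4,interpolation=2))"
```

```text
(array([ 3.4, 10.3,  0.2]), array([560.2,  14.3,  73. ]), array([ 0.46,  0.36, -0.53,  1.83,  0.  ,  1.  ,  0.01]), array([ 0.9,  1.7, -1.3]), 9.92, 49.1)
shield 0.93 [250. 190.] 14998 [557.  50.  60.]
lamp 0.82 [44. 66.] 12236 [466. 102. 100.]
lamp 0.79 [454.  98.] 21960 [642.  99. 100.]
```

View pics/sc4.png

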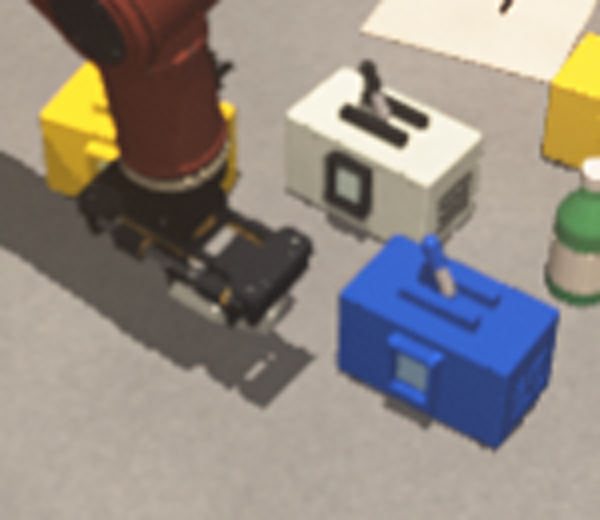

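```bash
python3 -c "
from w import *
from t import *
print(tilt())
s=ctrl.sense();c=ctrl.get_calibration('wrist');im=cv2.imread('pics/w4.png');
f=45.;q=R.from_euler('z',3,degrees=True)
y=-83.1;z=15.3
# corner in tool frame at grip -> now
G0=R.from_euler('z',2.8,degrees=True)*R.from_euler('x',55.6,degrees=True)*N
loc=G0.inv().apply(np.array([558.5,55,0])-[562.4,-28,15.3])
print('corner est',s['ee_pos']+R.from_rotvec(s['tool_rot']).apply(loc))
"
```

```text
(array([ 2.8, 10.6,  0.5]), array([559.5,   6.8,  69.9]), array([ 0.47,  0.37, -0.53,  1.83, -0.  ,  1.01,  0.02]), array([-0.1, -1.4, -2.7]), 10.12, 49.8)
corner est [5.56777193e+02 5.46258116e+01 2.56793593e-01]
```

View pics/w4.png

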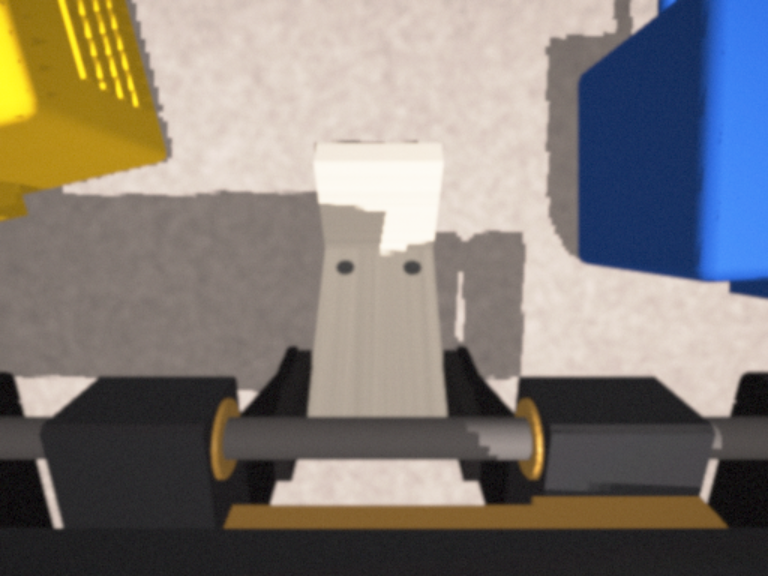

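The scene and wrist views show the shield at 45°, unmoved in the grip, with its corner estimated at z ≈ 0. I continue to upright.

Emit:
apply_moves(angular=[[-5,-0.2,0],[-10,-0.5,0],[-15,-0.8,0],[-20,-1,0],[-25,-1.2,0],[-29,-1.4,0],[-33,-1.6,0],[-37,-1.8,0],[-40,-2,0],[-42,-2.1,0],[-44,-2.2,0],[-45,-2.2,0]], travel=[[0,0.6,0.4],[-0.1,1.3,0.75],[-0.1,2,1.05],[-0.1,2.7,1.3],[-0.15,3.4,1.45],[-0.2,4,1.5],[-0.2,4.5,1.55],[-0.2,5.1,1.55],[-0.25,5.6,1.5],[-0.3,5.9,1.45],[-0.3,6.2,1.4],[-0.3,6.3,1.4]], grip=[200,200,200,200,200,200,200,200,200,200,200,200])

```text
t: 11.12
ee_pos: [556.2, 69.6, 82.7]
tool_rot: [-0.507, 1.514, -0.438]
ft_force: [-0.5, -0.3, -1.6]
gripper_width: 49.6
```

```bash
python3 chk.py w5; python3 -c "
from w import *
from t import *
ctrl.snapshot('scene')
print(tilt())
s=ctrl.sense()
G0=R.from_euler('z',2.8,degrees=True)*R.from_euler('x',55.6,degrees=True)*N
loc=G0.inv().apply(np.array([558.5,55,0])-[562.4,-28,15.3])
print('corner est',s['ee_pos']+R.from_rotvec(s['tool_rot']).apply(loc))
"
```

```text
(array([  2.8, -34.6,   0.6]), array([556.2,  69.6,  82.7]), array([-0.2 ,  0.49, -0.43,  1.74,  0.7 ,  1.39, -0.86]), array([-0.5, -0.3, -1.6]), 11.12, 49.6)
shield 0.65 [254. 190.] 15116 [556. 100.  60.]
lamp 0.94 [ 24. 132.] 12345 [493. 170. 100.]
lamp 0.75 [462. 162.] 20965 [611. 165. 100.]
lamp 0.68 [247.  10.] 4277 [550. 202. 100.]
(array([  2.7, -34.4,   0.5]), array([556.4,  68.7,  83.2]), array([-0.2 ,  0.49, -0.42,  1.75,  0.7 ,  1.39, -0.86]), array([ 0.6, -0.6, -2.4]), 11.32, 49.1)
corner est [5.56528768e+02 5.33704442e+01 7.59017987e-02]
```

Emit:
apply_moves(angular=[[0,0,0],[0,0,0],[0,0,0],[0,0,0]], travel=[[0,0,-0.05],[0,0,-0.1],[0,0,-0.1],[0,0,-0.1]], grip=[200,200,200,200])

```text
t: 11.65
ee_pos: [556.5, 68.0, 82.6]
tool_rot: [-0.503, 1.513, -0.438]
ft_force: [-1.0, -1.9, 1.5]
gripper_width: 49.7
```

```bash
python3 -c "
from t import *
ctrl.get_calibration('wrist');print(tilt())"
```

```text
(array([  2.6, -34.5,   0.5]), array([556.5,  68. ,  82.6]), array([-0.2 ,  0.49, -0.42,  1.75,  0.7 ,  1.39, -0.86]), array([-1. , -1.9,  1.5]), 11.65, 49.7)
```

Vertical force rose from -2.4 to +1.5 N, so it is seated. Opening slowly.

Emit:
apply_moves(angular=[[0,0,0],[0,0,0],[0,0,0],[0,0,0],[0,0,0],[0,0,0],[0,0,0],[0,0,0]], travel=[[0,0,0],[0,0,0],[0,0,0],[0,0,0],[0,0,0],[0,0,0],[0,0,0],[0,0,0]], grip=[105,95,80,60,30,0,0,0])

```text
t: 12.32
ee_pos: [556.4, 68.0, 82.6]
tool_rot: [-0.503, 1.513, -0.438]
ft_force: [0.1, -0.2, -0.4]
gripper_width: 83.2
```

```bash
python3 chk.py w6
```

```text
(array([  2.6, -34.5,   0.5]), array([556.4,  68. ,  82.6]), array([-0.2 ,  0.49, -0.42,  1.75,  0.7 ,  1.39, -0.86]), array([ 0.1, -0.2, -0.4]), 12.32, 83.2)
shield 0.67 [252. 192.] 15079 [555.  96.  60.]
lamp 0.94 [460. 155.] 20017 [610. 166. 100.]
lamp 0.79 [ 23. 130.] 11774 [494. 170. 100.]
lamp 0.72 [245.   4.] 2801 [550. 201. 100.]
```

View pics/w6.png

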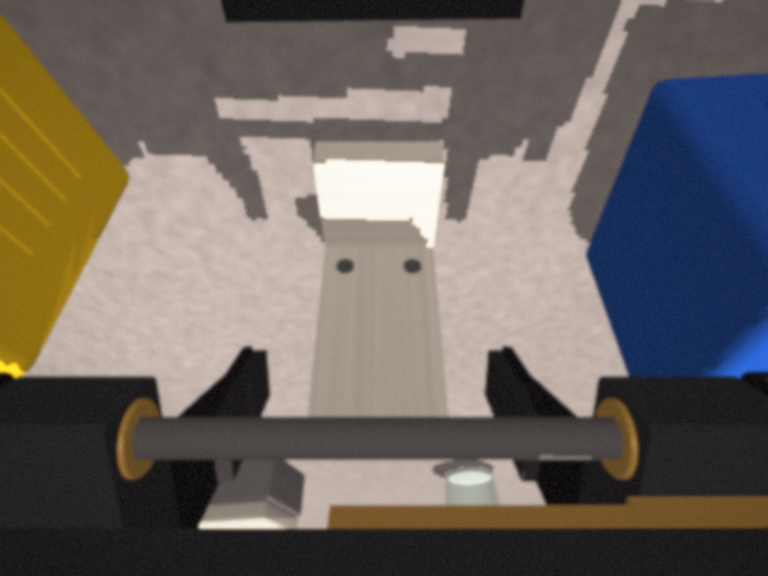

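The wrist view shows the shield still upright at the same place (leg centred at column 378), the fingers open on both sides, and the beaker and tip box untouched below. Next I back out along the tool axis.

Emit:
apply_moves(angular=[[0,0,0],[0,0,0],[0,0,0],[0,0,0],[0,0,0],[5,0,0],[11,0,0],[17,0,0],[23,0,0],[29,0,0],[34.5,1,0],[34.5,1,0]], travel=[[0,0.6,0.9],[0,1.7,2.5],[0,3.1,4.6],[0,4.8,7],[-1,6.5,9.5],[-2.5,8.5,12.5],[-3.5,11,15],[-4.5,13.5,16.5],[-5.5,15.5,16.5],[-6.5,17.5,16.5],[-7.2,18.5,16.5],[-7.2,18.5,16.5]], grip=[0,0,0,0,0,0,60,120,180,255,255,255])

```text
t: 13.47
ee_pos: [484.4, 252.5, 249.4]
tool_rot: [-0.028, 1.568, 0.037]
ft_force: [0.9, -1.4, -0.3]
gripper_width: 54.7
```

Run:
```python
from h import *
from t import *
# standing shield: -y up, z->+y
SU=[R.from_euler("x",-90,degrees=True).apply(b) for b in SH]
o=[]
for n in("scene","side"):
    im=ctrl.snapshot(n);cal=ctrl.get_calibration(n)
    t=ctrl.trace(n,"shield")
    print(n,[(d["conf"],np.round(d["centre"]),d["pixels"].sum(),atz(cal,d["centre"],50).round()) for d in t[:3]])
    if t: o.append((cal,t[0]["pixels"].astype(float)));print(fit(o[-1:],SU,(557,54,.05)))
    if n=="scene": a=im[130:260,210:360]
    else: b=im[100:230,190:340]
if len(o)==2: print(fit(o,SU,(557,54,.05)))
cv2.imwrite("pics/two.png",cv2.resize(np.hstack([a,b])[:,:,::-1],(0,0),fx=2.6,fy=2.6,interpolation=2))
print(tilt());print(to((488,252,180),0,3))
```

```text
scene [(0.96, array([263., 204.]), np.int64(408), array([576.,  51.,  50.]))]
(array([5.59387848e+02, 5.46654663e+01, 8.31869080e-02]), np.float64(21.337254901960783))
side [(0.74, array([257., 204.]), np.int64(333), array([551.,  63.,  50.]))]
(array([ 5.57894583e+02,  5.27487565e+01, -1.50112500e-02]), np.float64(22.06274509803922))
(array([5.58503754e+02, 5.44747092e+01, 3.82568201e-02]), np.float64(53.56078431372549))
(array([ 2.5, -0.1, -0. ]), array([484.5, 252.8, 247.5]), array([-0.05,  0.16, -0.56,  1.67,  0.09,  1.34, -0.59]), array([ 0. , -0.5, -0.1]), 13.67, 38.6)
([0.1, 0.0, 0.5], [0.35, -0.08, -6.75])
```

View pics/two.png

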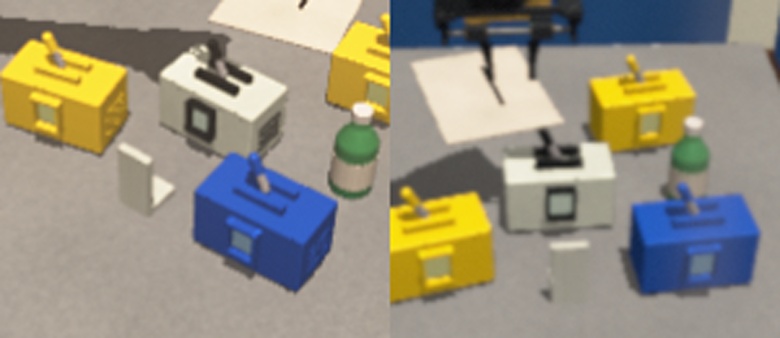

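The shield stands by itself in both views, its fitted pose (558.5, 54.5, 0.04 rad) giving about 0 mm off the centre line and 202 mm in front of the lamp's origin. The toggle is still off. I go down beside it with the fingers shut.

Emit:
apply_moves(angular=[[0,0,0.5],[0,0,0.5],[0,0,0.5],[0,0,0.5],[0,0,0.5],[0,0,0.5],[0,0,0.5]], travel=[[0,0,-2.5],[0,0,-5],[0,0,-7.5],[0,0,-9.5],[0,0,-11],[0,0,-11.2],[0,0,-11.2]], grip=[255,255,255,255,255,255,255])

```text
t: 14.25
ee_pos: [483.8, 253.2, 134.4]
tool_rot: [-0.045, 1.572, 0.039]
ft_force: [-0.0, 0.1, 0.5]
gripper_width: 1.4
```

Run:
```python
from w import *
from t import *
print(tilt())
im=ctrl.snapshot("side");a=im[70:200,190:340]
s,c,w=look("w7")
for l in("switch","switch_tip"):
    for d in ctrl.trace("wrist",l)[:3]: print(l,d["conf"],np.round(d["centre"]),atz(c,d["centre"],145).round())
cv2.imwrite("pics/tog.png",np.hstack([cv2.resize(a,(432,384),interpolation=2),cv2.resize(w,(368,276)) if 0 else w[:, 130:490]])[:,:,::-1])
```

```text
(array([ 3.1, -0.2,  0.1]), array([483.8, 253.2, 134.4]), array([-0.07,  0.25, -0.56,  1.81,  0.15,  1.13, -0.63]), array([-0. ,  0.1,  0.5]), 14.25, 1.4)
switch 0.6 [347. 240.] [532. 271. 145.]
switch_tip 0.95 [347. 241.] [532. 270. 145.]
switch_tip 0.36 [354. 202.] [532. 291. 145.]
```

View pics/tog.png

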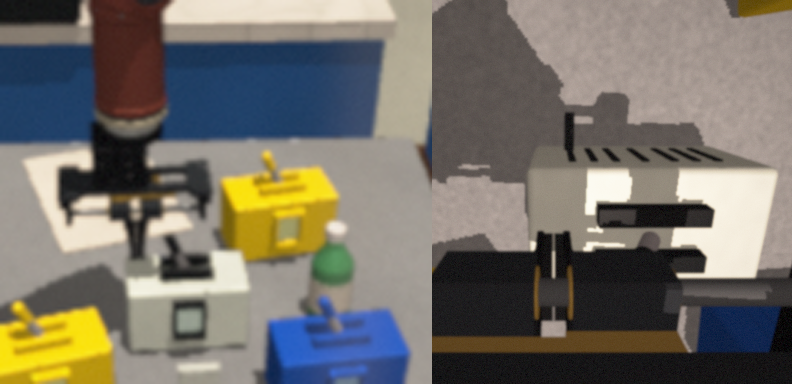

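Run:
```python
from h import *
c=ctrl.get_calibration("wrist")
for px,z in(((295,211),112),((411,211),112),((295,226),112),((411,226),112),((400,250),112),((400,270),112),((345,240),130)): print(px,atz(c,px,z).round(1))
s=ctrl.sense();print(proj(c,s["ee_pos"]+np.array([0,0,-8])),proj(c,[[526,256,151]]))
```

```text
(295, 211) [510.4 272.2 112. ]
(411, 211) [580.9 275.8 112. ]
(295, 226) [511.3 262.4 112. ]
(411, 226) [582.9 266.  112. ]
(400, 250) [579.4 249.3 112. ]
(400, 270) [582.2 235.  112. ]
(345, 240) [537.1 262.9 130. ]
[[251.91419525 249.83755458]] [[333.18609557 269.70696454]]
```

Emit:
apply_moves(angular=[[0,0,0],[0,0,0],[0,0,0],[0,0,0],[0,0,0],[0,0,0],[0,0,0],[0,0,0],[0,0,0],[0,0,0]], travel=[[0.5,0,0],[1,0.1,0],[1.5,0.1,0],[2,0.1,0],[2.5,0.1,0],[3,0.2,0],[3.5,0.2,0],[4,0.3,0],[4.5,0.3,0],[4.5,0.3,0]], grip=[255,255,255,255,255,255,255,255,255,255])

```text
t: 15.28
ee_pos: [531.2, 256.4, 136.6]
tool_rot: [-0.042, 1.568, 0.04]
ft_force: [0.6, 0.1, 0.3]
gripper_width: 0.6
```

Emit:
apply_moves(angular=[[0,0,0],[0,0,0],[0,0,0],[0,0,0]], travel=[[0.3,0,0],[0.6,0,0],[0.6,0,0],[0.6,0,0]], grip=[255,255,255,255])

```text
t: 15.62
ee_pos: [537.3, 256.4, 136.4]
tool_rot: [-0.042, 1.568, 0.04]
ft_force: [-0.7, 1.5, 1.1]
gripper_width: 0.5
```

Emit:
apply_moves(angular=[[0,0,0],[0,0,0],[0,0,0],[0,0,0]], travel=[[0.2,0,0],[0.4,0,0],[0.4,0,0],[0.4,0,0]], grip=[255,255,255,255])

```text
t: 15.95
ee_pos: [541.2, 256.4, 136.2]
tool_rot: [-0.042, 1.568, 0.04]
ft_force: [-3.2, 0.5, -0.5]
gripper_width: 0.4
```

Run:
```python
from t import *
print(tilt())
a=ctrl.snapshot("side")[120:190,210:300];b=ctrl.snapshot("scene")[125:195,255:345]
cv2.imwrite("pics/tog2.png",np.hstack([cv2.resize(x,(396,308),interpolation=2) for x in(a,b)])[:,:,::-1])
```

```text
(array([ 3. , -0.1, -0.1]), array([541.2, 256.4, 136.2]), array([-0.08,  0.35, -0.53,  1.69,  0.19,  1.16, -0.61]), array([-3.2,  0.5, -0.5]), 15.95, 0.4)
```

View pics/tog2.png

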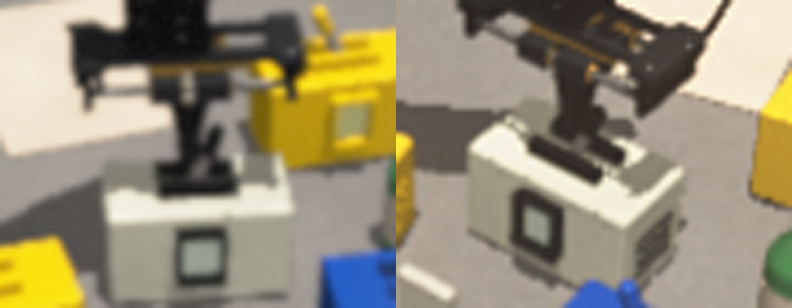

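The handle now leans towards +x in the side view at (210,140), but there is no stop force yet.

Emit:
apply_moves(angular=[[0,0,0],[0,0,0],[0,0,0],[0,0,0]], travel=[[0.2,0,0],[0.4,0,0],[0.4,0,0],[0.4,0,0]], grip=[255,255,255,255])

```text
t: 16.38
ee_pos: [543.9, 256.5, 135.8]
tool_rot: [-0.043, 1.571, 0.04]
ft_force: [-8.6, 1.1, 1.2]
gripper_width: 0.1
```

Emit:
apply_moves(angular=[[0,0,0],[0,0,0],[0,0,0]], travel=[[0.2,0,0],[0.2,0,0],[0.2,0,0]], grip=[255,255,255])

```text
t: 16.63
ee_pos: [544.2, 256.7, 135.5]
tool_rot: [-0.044, 1.574, 0.04]
ft_force: [-11.3, -0.5, 4.6]
gripper_width: 0.6
```

Emit:
apply_moves(angular=[[0,0,0],[0,0,0],[0,0,0],[0,0,0]], travel=[[0.4,0,0],[0.5,0,0],[0.5,0,0],[0.5,0,0]], grip=[255,255,255,255])

```text
t: 16.97
ee_pos: [544.9, 256.8, 135.1]
tool_rot: [-0.047, 1.582, 0.039]
ft_force: [-21.7, -2.0, 12.6]
gripper_width: 0.0
```

Emit:
apply_moves(angular=[[0,0,0],[0,0,0],[0,0,0],[0,0,0],[0,0,0],[0,0,0],[0,0,0],[0,0,0],[0,0,0],[0,0,0]], travel=[[-1,0,0],[-2.5,0,0],[-4,0,1],[-5,0,4],[-6,0,7],[-7,0,10],[-8,0,13],[-9,0,15],[-9,0,15],[-9,0,15]], grip=[255,255,255,255,255,255,255,255,255,255])

```text
t: 17.8
ee_pos: [455.8, 256.9, 286.7]
tool_rot: [-0.046, 1.578, 0.04]
ft_force: [1.1, -0.0, -0.6]
gripper_width: 0.5
```

Run:
```python
from w import *
from t import *
print(tilt())
SU=[R.from_euler("x",-90,degrees=True).apply(b) for b in SH]
o=[];v=[]
for n,sl in(("scene",np.s_[120:250,205:355]),("side",np.s_[110:240,190:340])):
    im=ctrl.snapshot(n);v.append(cv2.resize(im[sl],(396,343),interpolation=2))
    o.append((ctrl.get_calibration(n),ctrl.trace(n,"shield")[0]["pixels"].astype(float)))
    for l,z in(("bottle",70),("beaker",42),("tip_box",31)):
        t=ctrl.trace(n,l);print(n,l,atz(o[-1][0],t[0]["centre"],z).round() if t else None)
print(fit(o,SU,(558,54,.05)))
cv2.imwrite("pics/end.png",np.hstack(v)[:,:,::-1])
```

```text
(array([ 3.1, -0.2,  0.4]), array([455.8, 256.9, 286.7]), array([-0.05,  0.09, -0.58,  1.65,  0.05,  1.42, -0.58]), array([ 1.1, -0. , -0.6]), 17.8, 0.5)
scene bottle [772. 258.  70.]
scene beaker [ 662. -294.   42.]
scene tip_box [ 429. -297.   31.]
side bottle [746. 270.  70.]
side beaker [ 677. -309.   42.]
side tip_box [ 419. -307.   31.]
(array([5.58679934e+02, 5.29843508e+01, 1.30740017e-02]), np.float64(71.03529411764706))
```

View pics/end.png

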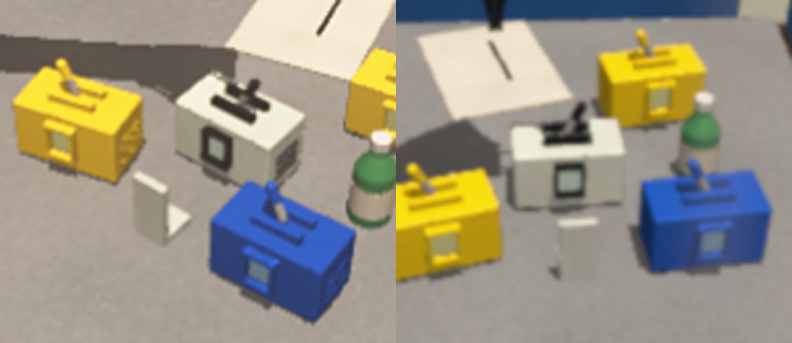

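Run:
```python
from h import *
c=ctrl.get_calibration("side");px=(190+582/2.64,110+110/2.64)
for a in(.25,.35,.45):print(a,px,proj(c,[548+50*np.sin(a),255,106+50*np.cos(a)]))
print(ctrl.finish_job())
```

```text
0.25 (410.45454545454544, 151.66666666666666) [[257.41499439 148.60616876]]
0.35 (410.45454545454544, 151.66666666666666) [[258.69319949 148.91765689]]
0.45 (410.45454545454544, 151.66666666666666) [[259.92295593 149.33572077]]
the job is handed in; nothing more can be done
None
```

The job is handed in: the shield stands released in front of the white lamp's window, and the toggle was pushed over to its stop. It took about 18 s of the 54 s.

I gripped the lying long leg and slid the shield into line with the window. Then I turned it 90° about its corner edge, checked it was seated by the rise in force, and opened the fingers. After that I pushed the toggle over with the fingers shut and backed clear.

**Last checks**
- **Shield position:** fitted from the last pictures, the corner is at about (559, 53) mm, within about 1 mm of the window's centre line. It is about 0.20 m in front of the lamp's origin, where the limit is 0.22 m.
- **Shield angle:** the measurements of its yaw scatter. The last joint fit gave 0.01 rad, an earlier one 0.04, and single cameras −0.02 to 0.08, against about 0.05 for the lamp. All are within the 0.17 rad allowed.
- **Toggle:** the force rose to about 22 N with almost no further travel, so it was at its stop. In the side view its tip is at about column 260, which matches 0.45 rad towards +x. The last script compared the wrong pixel (column 410) because I forgot the picture offset. I corrected it by hand only after handing in.
- **Other things:** the bottle, beaker and tip box look untouched in the pictures. The repeat centres from the networks mostly scatter by 10 mm or less. The exceptions are the beaker at about 15 mm and the bottle in the side view at about 23 mm; its first side-view reading was low-confidence (0.59), and the scene camera has the bottle within 3 mm.

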